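# Load the tube deburring machine and latch its guard

## Task

Take the tube with the copper sleeve from the rack and lay it in the two V-saddles of the deburring machine, with its sleeve down between the saddles. Then slide the yellow guard shut over it until its latch clicks and holds the guard by itself, and let go; push gently by feel, neither ramming nor squeezing it. Leave the other tubes and everything else on the bench where they are.

Things in the scene. Friction and masses are not known exactly. Their poses are not given: they have to be found in the camera images.
- machine: Green tube-end deburring machine, 560 mm long (its y) x 170 mm, fixed on the bench. Origin: bench level, under the nest's middle. x points away from the robot, y along the guard's slide in the shutting direction (towards the headstock), z up. Brush wheel at y 70 mm facing the tube's end; headstock box from y 148 to 228 mm, 120 mm high, with motor behind and latch head on top.
- nest (a point): Fixed point of the machine, 85.6 mm over its origin, on its axes: where the middle of a seated tube lies, axis along y. The nest is two 90 degree V-saddles, each 15 mm long, centred 32.5 mm before and behind this point along y (50 mm free between them), reaching 25 mm either side in x; V bottoms at machine z 70 mm, tops at 94 mm.
- latch_place (a point): Fixed point of the machine (y 115, z 150 mm): where the guard's striker is held if the latch head sits in nominal place. Latch head: red sprung pawl and black sprung buffer, up to z 172 mm, x within 40 mm. It is bolted in slots and sits up to 18 mm either side of nominal along y, not measured: feel for it. 
- guard: Sliding guard, amber see-through hood in a yellow frame, 124 (x) x 200 (y) x 95 mm, top face at z 135 mm, 0.9 kg. Moves only along the machine's y; same axes. Origin: on the machine's origin when latched with the latch head nominal (0 +- 18 mm along y in the machine's frame), at y -205 to -235 mm when open at the start. Hood spans its own y -75 to 125 mm.
- guard_striker (a point): Brass roller on the guard's top at guard y 115 mm, 8 mm thick, 46 mm long (x), up to z 154 mm. Feel: the guard runs freely (1 to 2 N); then the roller lifts the pawl and meets the buffer: the push climbs to 10 to 14 N over some 13 mm, then falls to almost nothing in 7 mm as the pawl clicks in; 3 mm on, a rigid stop. Let go before the click, it springs back; after, it stays.
- guard_grip (a point): Middle of the red upright push grip on the guard's top, at guard y 30 mm: a block 60 (x) x 14 (y, along the slide) x 46 mm high (z 139 to 185 mm), this point at z 162 mm. Meant to be pushed on its flat face, with closed fingers behind it; fingers that press on the guard (pushing or squeezing) with more than 22 N are too rough.
- sleeved_tube: The tube to load: bright tube, 22 mm diameter, 100 mm long, with a copper-coloured sleeve of 32 mm diameter, 30 mm long, about its middle; about 0.22 kg. Origin: on the axis at mid length; its y axis runs along the tube (x and z may be turned about it).
- rack: Wooden tube rack, fixed, base 190 (x) x 100 (y) x 8 mm; origin under its middle, on the bench. Three places at x = -60, 0, +60 mm, each a pair of V-saddles (centred at y = -32.5 and +32.5 mm, 15 mm long) that hold a tube along y with its axis at z 45.6 mm.
- plain_tube_a: Plain tube without sleeve, 22 mm diameter, 100 mm long, in the rack; origin at its middle, y along it. Leave it.
- plain_tube_b: Another plain tube, the same. Leave it.
- hammer: Hammer lying on the bench in front of the machine. Leave it.
- wire_brush: Hand brush lying in front of the machine. Leave it.
- wrench: Wrench lying at the front left. Leave it.
- square: Red welding magnet square, about 60 x 70 x 18 mm, in front of the machine. Leave it.

How it is judged:
On the way:
1. the sleeved tube lies in the machine's two V-saddles, sleeve between them, and is let go (x of sleeved_tube in the frame of machine between -0.006 and 0.006 m and y of sleeved_tube in the frame of machine between -0.014 and 0.014 m and z of sleeved_tube in the frame of machine between 0.08 and 0.091 m and angle between the y axis of sleeved_tube and the y axis of machine, either way round below 0.08 rad and contact force between each of the arm, the fingers and sleeved_tube below 0.1 N), for 0.2 s.
At the end, for the whole second after the job is handed in: The sleeved tube lies released in the V-saddles (middle within 6 mm sideways, 14 mm along, 5 mm in height, 0.08 rad of the nest). The guard is at rest (under 5 mm/s), untouched, and held by its latch: pawl and buffer press on it with over 5 N in all (none if unlatched) (all of step 1 and contact force between guard and machine above 5 N and linear speed of guard below 0.005 m/s and contact force between the fingers and guard below 0.1 N).
It fails at once if the guard is rammed: the fingers press on it with more than 22 N (contact force between the fingers and guard above 22 N).
It fails at once if one of the two plain tubes is moved by more than 3 cm (distance of any of plain_tube_a, plain_tube_b from where it was at the start of the episode above 0.03 m).
It fails at once if the hammer, brush, wrench or magnet square is moved by more than 3 cm (distance of any of hammer, wire_brush, wrench, square from where it was at the start of the episode above 0.03 m).
It also fails if it takes over 72 s, if anything falls off the work surface, if the arm or the gripper's body presses on something with over 40 N, if the wrist force passes 120 N, or if a joint passes its speed limit or range.

## Robot

A 6-joint arm with a two-finger parallel gripper is mounted at the origin on the work surface. World frame = base frame: x ahead of the robot, y to its left, z up, the work surface at z = 0. Lengths are in m, angles in rad, forces in N, time in s.
With the tool pointing down it reaches from about 0.25 to 0.725 m from the base axis. Payload 4 kg.
Tool frame: the origin (TCP) lies midway between the tips of the shut fingers; the grasp point (between the pads) lies 19 mm behind it; z points along the fingers, y is the direction in which the jaws open and shut (so a half turn about z gives the same grasp; the last joint's range is limited). The gripper opens to 85 mm and grips with 20 to 120 N. Pads are 22 mm wide; open, the fingers measure 114 mm over their backs; the gripper's body (76 mm by 85 mm) begins 54 mm behind the grasp point. The pads swing forward as they close: fully open they stand 13 mm farther back than shut.
Start: joints at [1.181, 0.241, 0.005, 1.335, 0, 1.571], TCP at [0.19, 0.462, 0.231] pointing down, gripper open.
Joint ranges: [-2.72, 2.72], [-1.05, 1.87], [-1.09, 1.28], [-1.99, 2.15], [-1.42, 1.44], [-3.14, 3.14]. Speed limits (rad/s): [2.79, 2.79, 3.14, 3.14, 3.14, 3.14].

## Interface

Orientations are given as a unit quaternion [x, y, z, w].
In Python, from workcell import get_obs, camera, camera_model, job_done, masks_of gives the robot as it stands.
- The arm moves only by the tool jog_arm, never from a script. Its argument "deltas" is a list that holds one entry, the list of rows, each a list of 7 numbers: the shift along the tool's x, y, z in mm, then the turn, a rotation vector about the tool's x, y, z in degrees, then the finger opening in mm, from 0 to 85.4. A call has 1 to 5 rows; each row shifts and turns the pose as measured when the row begins, along the tool's axes as they then stand; what a row does not reach is not made up. A row lasts 1/10 s, in which the tool goes at most 50 mm and 8.59 degrees, less where a joint would pass 70% of its speed; a pose out of reach is approached as far as the arm can. A call with a gripper value outside its range is refused whole. The fingers move at their own pace and stop on an object; the grip force is fixed at half the most. Time passes only in rows, so rows that do not move let the fingers close. It gives the time, the measured TCP pose, the force and the opening at its end, in the units of the state.
- get_obs(): the state, without advancing time (a new reading comes with each control period).
- camera(name): name is "side" or "top"; returns the picture (400x640x3 uint8, red, green, blue); there is no depth.
- camera_model(name): a dict with "fovy" (degrees; the focal length in pixels is half the picture's height over the tangent of half this angle, whatever the lens; pixels are square), "cx", "cy" (the principal point, pixels), "pose" (4x4, takes a point from camera to world coordinates). Camera axes: x right, y down, z forward; pixel columns grow to the right and rows downward; lengths in m; the calibration is good to about 2 mm. A picture is of the moment at which its call begins. camera_model takes no time and is no camera call.
- job_done(): hands the job in, once; it reports no verdict.
Trained networks look in the newest picture that a camera, given by its name, has taken for a name from the list of things; names that differ only in an ending like _2 or _b are one class to them, and where a whole thing is asked for, a point or a joint stands for the part that bears it (a point fixed in the world has none). Each returns a list of dicts, best first, with "conf" (0 to 1); they miss things now and then, are a little off and sometimes report something else, mostly with a low value. They report only what shows in the picture. A call takes as long as a camera call.
- masks_of(target, camera): "pixels" (400x640 bool, what is visible of it) and "at" ([column, row] in pixels, amid what is visible of it).
The state is a dict: "clock": time; "joint_pos": joint angles; "joint_vel": joint speeds; "tau": joint torques, N m; "eef_pos": TCP position; "tool_rot": TCP orientation; "ft_force": force on the tool from outside, world axes, zero at the start; "ft_torque": the same for the moment, N m; "grip_width": finger opening in m.
Only numpy, scipy, OpenCV 4.12 (cv2) and the standard library are available. Lean on these libraries where they do the work, as an engineer would, in place of code of your own. Each camera call takes 0.05 s, during which the arm holds its last target. There are 200 camera calls.

## Working session

There is one attempt and no reset: what is moved stays moved. The work goes in short steps, Python scripts to look and compute and a tool call to move; the robot and the scene stay as the last step left them, time stands still between calls to the robot, and variables do not carry over. Pictures are saved under pics/ and viewed, about 8 in all and at most 12, crops included, and the job is handed in when it is done.

Besides the shell and the picture viewer there is one more tool, called as a command line: name --argument value ..., lists and objects as JSON in quotes. jog_arm: Moves the arm, as the interface text tells. Its arguments: {"type":"object","properties":{"deltas":{"type":"array"}},"required":["deltas"]}

```bash
mkdir -p pics; ls; cat > h.py <<'E'
import numpy as np,cv2
from workcell import *
E
python3 - <<'E'
from h import *
o=get_obs()
for k,v in o.items(): print(k,np.round(v,3))
ims=[]
for c in ("side","top"):
    im=camera(c); cv2.imwrite(f"pics/{c}0.png",cv2.cvtColor(im,cv2.COLOR_RGB2BGR))
    m=camera_model(c); print(c,m["fovy"],m["cx"],m["cy"],np.round(m["pose"],3).tolist())
    for t in ("machine","guard","guard_striker","guard_grip","sleeved_tube","plain_tube_a","rack"):
        for r in masks_of(t,c)[:3]: print(c,t,round(r["conf"],2),np.round(r["at"]),r["pixels"].sum())
E
```

```text
pics
clock 0.0
joint_pos [ 1.181  0.241  0.004  1.335 -0.     1.571]
joint_vel [-0.    -0.     0.001 -0.001  0.002  0.001]
tau [-2.0000e-03 -3.7232e+01  2.5241e+01  1.7000e-02 -0.0000e+00  0.0000e+00]
eef_pos [0.19  0.462 0.23 ]
tool_rot [ 0.194  0.981 -0.001 -0.   ]
ft_force [0.235 0.903 0.59 ]
ft_torque [0.032 0.03  0.004]
grip_width 0.085
side 50.39416268202325 319.9283459341374 196.69650642959556 [[-0.99, -0.067, 0.127, 0.345], [-0.142, 0.589, -0.796, 0.856], [-0.022, -0.805, -0.592, 0.77], [0.0, 0.0, 0.0, 1.0]]
side machine 0.66 [272. 223.] 11869
side machine 0.38 [261. 342.] 577
side guard 0.93 [299. 156.] 2399
side guard_striker 0.6 [302. 155.] 2412
side guard_grip 0.81 [296. 155.] 2299
side sleeved_tube 0.87 [264. 342.] 605
side sleeved_tube 0.19 [272. 225.] 11760
side plain_tube_a 0.79 [291. 342.] 558
side plain_tube_a 0.67 [324. 342.] 555
side rack 0.72 [300. 354.] 3500
top 55.292698738252916 314.55727569662497 201.11807377443185 [[0.012, -0.988, 0.156, 0.334], [-1.0, -0.012, 0.005, 0.013], [-0.004, -0.156, -0.988, 0.953], [0.0, 0.0, 0.0, 1.0]]
top machine 0.95 [356. 149.] 19008
top guard 0.64 [434. 155.] 6512
top guard_striker 0.66 [437. 154.] 6393
top guard_grip 0.83 [437. 156.] 6502
top guard_grip 0.5 [180. 278.] 638
top sleeved_tube 0.56 [166. 168.] 469
top plain_tube_a 0.91 [175. 195.] 448
top rack 0.66 [178. 206.] 2025
top rack 0.21 [173. 198.] 373
```

View pics/top0.png

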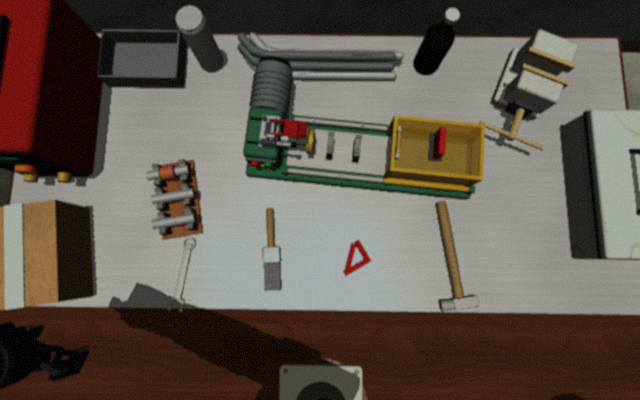

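View pics/side0.png

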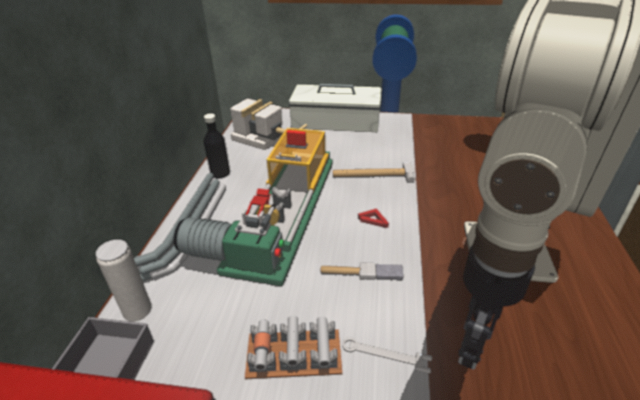

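The top view shows the rack at the left, with the copper-sleeved tube farthest from the robot at about (173,170). The nest saddles are at about (331,146) and (357,148), and the guard is open at about (435,150) with its grip at (440,142). The side view agrees. I'll enlarge the top view to get exact pixels.

```bash
cat >> h.py <<'E'
def ray(c,uv,z):
    m=camera_model(c);f=200/np.tan(np.radians(m["fovy"]/2));P=m["pose"]
    d=P[:3,:3]@np.array([(uv[0]-m["cx"])/f,(uv[1]-m["cy"])/f,1]);return P[:3,3]+d*(z-P[2,3])/d[2]
def proj(c,p):
    m=camera_model(c);f=200/np.tan(np.radians(m["fovy"]/2));P=m["pose"]
    q=P[:3,:3].T@(np.array(p)-P[:3,3]);return np.array([m["cx"]+f*q[0]/q[2],m["cy"]+f*q[1]/q[2]])
E
python3 - <<'E'
from h import *
im=cv2.imread("pics/top0.png")
a=cv2.resize(im[100:210,240:500],None,fx=3,fy=3,interpolation=cv2.INTER_CUBIC)
b=cv2.resize(im[150:245,140:210],None,fx=4,fy=4,interpolation=cv2.INTER_CUBIC)[:260]
out=np.zeros((330+260,780,3),np.uint8);out[:330]=a;out[330:,:280]=b
s=cv2.imread("pics/side0.png")[310:390,230:350];s=cv2.resize(s,None,fx=3.2,fy=3.2,interpolation=cv2.INTER_CUBIC);out[330:330+s.shape[0],300:300+s.shape[1]]=s
cv2.imwrite("pics/crop.png",out)
E
```

```text
(no output)
```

View pics/crop.png

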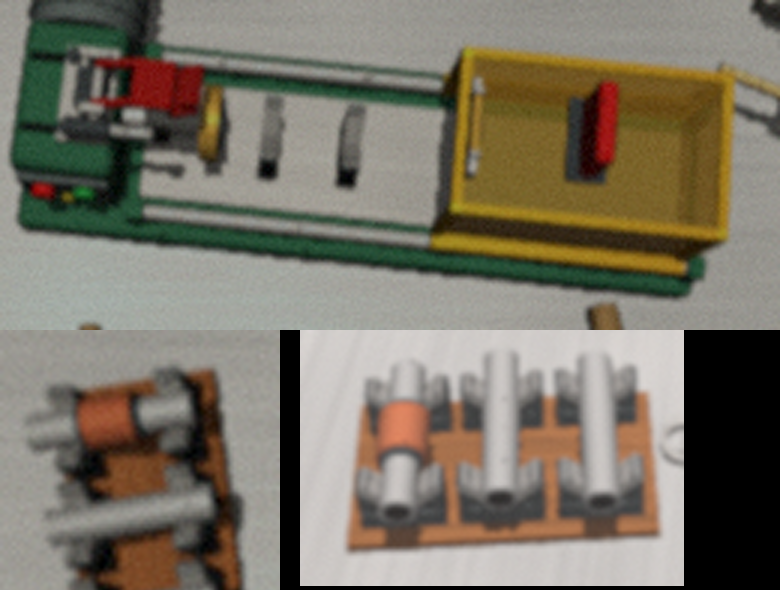

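```bash
cat > fit.py <<'E'
from h import *
from scipy.optimize import least_squares
def w(p,q): c,s=np.cos(p[2]),np.sin(p[2]); return [p[0]+c*q[0]-s*q[1],p[1]+s*q[0]+c*q[1],q[2]]
T=lambda u,v:np.array([240+u/3,100+v/3]); T2=lambda u,v:np.array([140+u/4,150+(v-330)/4]); S=lambda u,v:np.array([230+(u-300)/3.2,310+(v-330)/3.2])
G=[((.062,.125,.135),T(467,48)),((.062,-.075,.135),T(732,72)),((-.062,-.075,.135),T(725,238)),((-.062,.125,.135),T(452,208)),
   ((0,.115,.154),T(475,128)),((0,.03,.185),T(604,129))]
M=[((.025,.0325,.094),T(273,97)),((-.025,.0325,.094),T(267,160)),((.025,-.0325,.094),T(353,104)),((-.025,-.0325,.094),T(347,166))]
def rm(p):
    r=[proj("top",w(p,np.add(q,[0,p[3],0])))-uv for q,uv in G]+[proj("top",w(p,q))-uv for q,uv in M]
    return np.ravel(r)
s=least_squares(rm,[.5,0,-.08,-.22],loss="soft_l1",x_scale=.1);print("machine",np.round(s.x,4),np.round(rm(s.x).reshape(-1,2),1).tolist())
R=[("side",(.06,0,.060),S(404,428)),("top",(.06,0,.060),T2(107,418)),("side",(-.095,.05,.008),S(660,533)),("side",(.095,.05,.008),S(347,549)),("side",(-.095,-.05,.008),S(648,392)),
 ("side",(0,.05,.0456),S(499,498)),("side",(-.06,.05,.0456),S(600,500)),("side",(.06,.05,.0456),S(398,511)),
 ("top",(0,-.05,.050),T2(210,500)),("top",(0,.05,.050),T2(52,525)),("top",(.06,.05,.05),T2(32,432)),("top",(.095,-.05,.008),T2(215,372))]
def rr(p): return np.ravel([proj(c,w(p,q))-uv for c,q,uv in R])
s=least_squares(rr,[.4,.35,.1],loss="soft_l1",x_scale=.1);print("rack",np.round(s.x,4),np.round(rr(s.x).reshape(-1,2),1).tolist(),"tube",np.round(w(s.x,(.06,0,.0456)),4))
E
python3 fit.py
```

```text
machine [ 0.6055 -0.0477 -0.0912 -0.2314] [[-1.3, 0.5], [-0.2, 1.2], [0.1, -0.1], [-0.3, 0.8], [0.4, -1.9], [1.3, -2.8], [-0.5, -0.0], [-0.6, -0.5], [0.5, 0.3], [0.6, 0.3]]
rack [0.4852 0.3639 0.1703] [[-0.5, -3.2], [-0.2, -1.2], [0.4, -0.4], [-0.2, -1.6], [0.8, 0.0], [0.4, 1.3], [0.7, -0.6], [-0.0, -1.6], [-1.2, 0.1], [-3.2, 0.4], [-0.4, -0.5], [-1.2, -1.1]] tube [0.5444 0.3741 0.0456]
```

```bash
cat >> h.py <<'E'
from scipy.spatial.transform import Rotation as Ro
def plan(p,yaw,n=1,v=45,quiet=0):
    """rows from measured pose to p with tool y at yaw (deg), pointing down"""
    o=get_obs(); R=Ro.from_quat(o["tool_rot"]).as_matrix(); x=np.array(o["eef_pos"]); p=np.array(p)
    c,s=np.cos(np.radians(yaw)),np.sin(np.radians(yaw)); Y=np.array([c,s,0]);Z=np.array([0,0,-1.]);Rt=np.c_[np.cross(Y,Z),Y,Z]
    print("at",np.round(x,4),"yaw",round(np.degrees(np.arctan2(R[1,1],R[0,1])),1),"F",np.round(o["ft_force"],1),"w",round(o["grip_width"],4),"t",round(o["clock"],2))
    rv=Ro.from_matrix(R.T@Rt).as_rotvec(); n=max(n,int(np.ceil(max(np.linalg.norm(p-x)*1000/v,np.degrees(np.linalg.norm(rv))/8.4))))
    for i in range(n):
        Ri=R@Ro.from_rotvec(rv*i/n).as_matrix()
        print(np.round(Ri.T@(p-x)*1000/n,1).tolist(),np.round(np.degrees(rv)/n,1).tolist())
E
python3 - <<'E'
from h import *
from scipy.optimize import least_squares
uv={}
for c in("side","top"):
    im=cv2.imread(f"pics/{c}0.png").astype(int);b,g,r=im[...,0],im[...,1],im[...,2]
    m=((r-b>75)&(r-g>45)&(r>120)).astype(np.uint8)
    roi=np.zeros_like(m)
    if c=="side": roi[335:360,250:275]=1
    else: roi[160:185,158:176]=1
    ys,xs=np.nonzero(m*roi);uv[c]=(xs.mean(),ys.mean());print(c,len(xs),uv[c],xs.min(),xs.max(),ys.min(),ys.max())
s=least_squares(lambda p:np.r_[proj("side",p)-uv["side"],proj("top",p)-uv["top"]],[.54,.37,.05]);print(s.x,s.fun)
for z in(.055,.05):print(z,ray("side",uv["side"],z),ray("top",uv["top"],z))
plan([.544,.374,.20],9.8)
E
```

```text
side 229 (np.float64(260.9694323144105), np.float64(342.10917030567686)) 250 274 335 352
top 118 (np.float64(166.33050847457628), np.float64(172.77966101694915)) 160 175 167 184
[0.54460914 0.37837343 0.05030126] [ 0.87891074  0.21375076 -0.03205074 -1.11747273]
0.055 [0.54513145 0.38124317 0.055     ] [0.54075565 0.37619154 0.055     ]
0.05 [0.54652846 0.37792201 0.05      ] [0.54190522 0.37821484 0.05      ]
at [0.19   0.4625 0.2313] yaw 67.7 F [ 0.3 -0.5 -0. ] w 0.0854 t 0.8
[-40.1, 5.9, 3.5] [0.0, -0.0, 6.4]
[-39.2, 10.3, 3.5] [0.0, -0.0, 6.4]
[-37.8, 14.6, 3.5] [0.0, -0.0, 6.4]
[-35.9, 18.8, 3.5] [0.0, -0.0, 6.4]
[-33.6, 22.7, 3.5] [0.0, -0.0, 6.4]
[-30.9, 26.3, 3.5] [0.0, -0.0, 6.4]
[-27.7, 29.6, 3.5] [0.0, -0.0, 6.4]
[-24.2, 32.5, 3.5] [0.0, -0.0, 6.4]
[-20.4, 35.0, 3.5] [0.0, -0.0, 6.4]
```

jog_arm --deltas '[[[-40, 6, 3.5, 0, 0, 6.4, 50], [-39, 10.3, 3.5, 0, 0, 6.4, 50], [-38, 14.6, 3.5, 0, 0, 6.4, 50], [-36, 18.8, 3.5, 0, 0, 6.4, 50], [-33.6, 22.7, 3.5, 0, 0, 6.4, 50]]]'

```text
clock: 1.3
eef_pos: [0.388, 0.4146, 0.2145]
tool_rot: [0.461, 0.888, 0.002, -0.001]
ft_force: [0.3, 0.0, -0.6]
grip_width: 0.05
```

jog_arm --deltas '[[[-31, 26.3, 3.5, 0, 0, 6.4, 50], [-28, 29.6, 3.5, 0, 0, 6.4, 50], [-24, 32.5, 3.5, 0, 0, 6.4, 50], [-20, 35, 3.5, 0, 0, 6.4, 50], [0, 0, 0, 0, 0, 0, 50]]]'

```text
clock: 1.8
eef_pos: [0.5555, 0.3685, 0.1973]
tool_rot: [0.656, 0.755, 0.001, -0.001]
ft_force: [-0.4, -0.0, -1.5]
grip_width: 0.0498
```

```bash
python3 -c "
from h import *
plan([.544,.377,.10],9.8)"
```

```text
at [0.5555 0.3685 0.1973] yaw 8.0 F [-0.4 -0.  -1.5] w 0.0498 t 1.8
[3.2, -3.4, 32.4] [0.0, -0.1, -0.6]
[3.3, -3.4, 32.4] [0.0, -0.1, -0.6]
[3.4, -3.3, 32.4] [0.0, -0.1, -0.6]
```

jog_arm --deltas '[[[3.2, -3.4, 32, 0, 0, -0.6, 50], [3.3, -3.4, 32, 0, 0, -0.6, 50], [3.3, -3.3, 32, 0, 0, -0.6, 50], [0, 0, 0, 0, 0, 0, 50]]]'

```text
clock: 2.2
eef_pos: [0.5454, 0.3768, 0.0988]
tool_rot: [0.644, 0.765, 0.002, -0.001]
ft_force: [-0.8, -0.1, -0.0]
grip_width: 0.0499
```

```bash
python3 -c "
from h import *
plan([.544,.377,.10],9.8)
o=[cv2.cvtColor(camera(c),cv2.COLOR_RGB2BGR) for c in('side','top')]
a=o[0][250:400,200:360];b=o[1][120:260,100:260]
a=cv2.resize(a,(400,375),interpolation=2);b=cv2.resize(b,(400,350),interpolation=2)
z=np.zeros((375,800,3),np.uint8);z[:,:400]=a;z[:350,400:]=b;cv2.imwrite('pics/g1.png',z)
p=get_obs()['eef_pos'];print(proj('side',p),proj('top',p))"
```

```text
at [0.5454 0.3768 0.0988] yaw 9.8 F [-0.8 -0.1 -0. ] w 0.0499 t 2.2
[0.5, -1.3, -1.2] [0.1, -0.3, 0.0]
[256.7260065  324.89064361] [157.19260103 164.41253187]
```

View pics/g1.png

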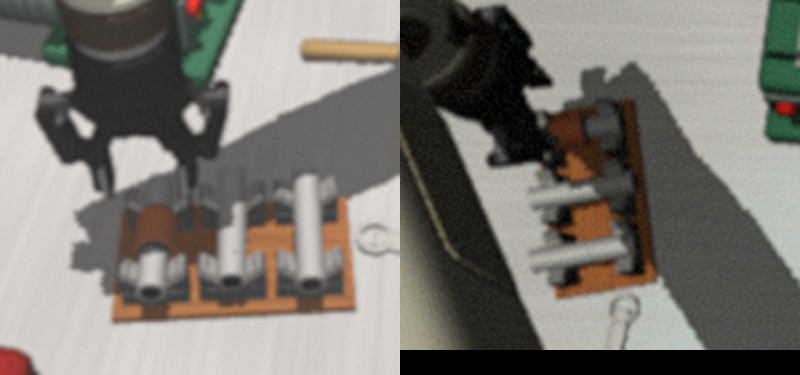

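The gripper straddles the sleeve: the tips are at crop (107,193) and (190,190), and the sleeve is at (155,228). I'll descend.

jog_arm --deltas '[[[0, -1, 25, 0, 0, 0, 50], [0, 0, 25, 0, 0, 0, 50], [0, 0, 15, 0, 0, 0, 50], [0, 0, 7, 0, 0, 0, 50], [0, 0, 0, 0, 0, 0, 50]]]'

```text
clock: 2.8
eef_pos: [0.5534, 0.3847, 0.0463]
tool_rot: [0.643, 0.766, 0.016, 0.002]
ft_force: [-0.4, 0.2, 0.3]
grip_width: 0.05
```

```bash
python3 -c "
from h import *
o=get_obs();print(np.round(o['joint_pos'],3),np.round(o['joint_vel'],2),np.round(o['tau'],1))
plan([.544,.377,.05],9.8,v=10)"
```

```text
[0.605 0.68  0.2   1.06  0.005 2.003] [ 0.   -0.03  0.03  0.04  0.01 -0.  ] [  0.  -55.1  23.6  -0.4   0.    0. ]
at [0.5534 0.3847 0.0463] yaw 9.9 F [-0.4  0.2  0.3] w 0.05 t 2.8
[-3.0, -5.2, -2.0] [0.8, -0.5, 0.1]
[-3.0, -5.3, -1.9] [0.8, -0.5, 0.1]
```

jog_arm --deltas '[[[-3, -5, -2, 0.8, -0.5, 0, 50], [-3, -5, -2, 0.8, -0.5, 0, 50], [0, 0, 0, 0, 0, 0, 50]]]'

```text
clock: 3.1
eef_pos: [0.5467, 0.3783, 0.055]
tool_rot: [0.643, 0.766, 0.002, 0.0]
ft_force: [0.8, 0.6, -0.8]
grip_width: 0.0499
```

```bash
python3 -c "
from h import *
plan([.544,.377,.03],9.8,v=7)"
```

```text
at [0.5467 0.3783 0.055 ] yaw 9.9 F [ 0.8  0.6 -0.8] w 0.0499 t 3.1
[-0.2, -0.8, 6.2] [0.1, -0.0, 0.0]
[-0.2, -0.7, 6.2] [0.1, -0.0, 0.0]
[-0.2, -0.7, 6.2] [0.1, -0.0, 0.0]
[-0.2, -0.7, 6.2] [0.1, -0.0, 0.0]
```

jog_arm --deltas '[[[-0.5, -1.5, 7, 0, 0, 0, 50], [-0.5, -1, 7, 0, 0, 0, 50], [-0.5, -1, 7, 0, 0, 0, 50], [-0.5, -1, 6, 0, 0, 0, 50], [0, 0, 0, 0, 0, 0, 50]]]'

```text
clock: 3.6
eef_pos: [0.5431, 0.3755, 0.0258]
tool_rot: [0.643, 0.766, 0.003, 0.001]
ft_force: [0.1, 0.2, 0.7]
grip_width: 0.0502
```

```bash
python3 -c "
from h import *
plan([.544,.377,.027],9.8,v=7)
o=[cv2.cvtColor(camera(c),cv2.COLOR_RGB2BGR) for c in('side','top')]
a=o[0][250:400,200:360]
a=cv2.resize(a,(640,600),interpolation=2);cv2.imwrite('pics/g2.png',a)"
```

```text
at [0.5431 0.3755 0.0258] yaw 9.9 F [0.1 0.2 0.7] w 0.0502 t 3.6
[1.4, 1.1, -1.2] [0.3, -0.2, 0.1]
```

View pics/g2.png

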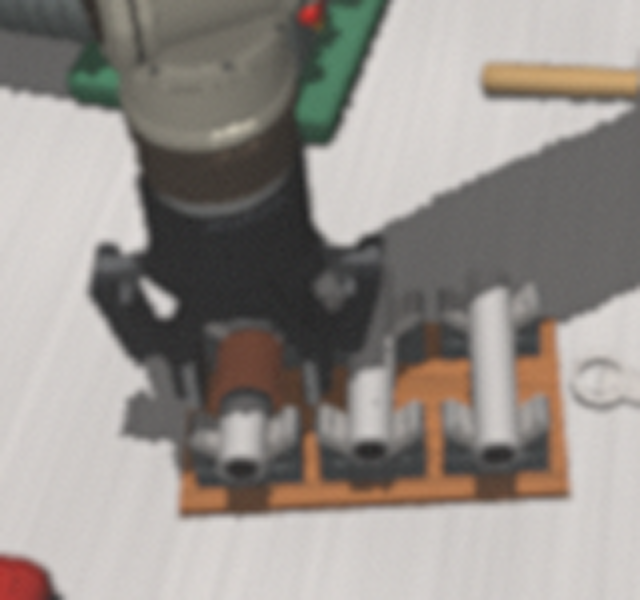

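The fingers straddle the sleeve, with tips at crop columns 190 and 312 and the sleeve at 248. I'll close them.

jog_arm --deltas '[[[1.5, 1, 0, 0, 0, 0, 40], [0, 0, 0, 0, 0, 0, 28], [0, 0, 0, 0, 0, 0, 20], [0, 0, 0, 0, 0, 0, 20], [0, 0, 0, 0, 0, 0, 20]]]'

```text
clock: 4.2
eef_pos: [0.5452, 0.3781, 0.0275]
tool_rot: [0.643, 0.766, 0.004, 0.001]
ft_force: [-0.3, -0.1, -1.1]
grip_width: 0.0305
```

jog_arm --deltas '[[[0, 0, -8, 0, 0, 0, 20], [0, 0, -25, 0, 0, 0, 20], [0, 0, -40, 0, 0, 0, 20], [0, 0, -45, 0, 0, 0, 20], [0, 0, -45, 0, 0, 0, 20]]]'

```text
clock: 4.7
eef_pos: [0.5382, 0.3734, 0.1853]
tool_rot: [0.643, 0.766, -0.007, -0.002]
ft_force: [1.8, 0.5, -2.0]
grip_width: 0.0304
```

```bash
python3 -c "
from h import *
print(get_obs()['joint_pos'])
plan([.6055,-.0477,.23],-5.2,v=42)"
```

```text
[6.06509253e-01 5.89606093e-01 4.13861502e-01 1.40980202e+00
 1.15593767e-04 2.00419955e+00]
at [0.5382 0.3734 0.1853] yaw 9.9 F [ 1.8  0.5 -2. ] w 0.0304 t 4.7
[-38.8, -0.6, -3.8] [-0.1, 0.0, 1.4]
[-38.8, 0.3, -3.8] [-0.1, 0.0, 1.4]
[-38.8, 1.2, -3.9] [-0.1, 0.0, 1.4]
[-38.7, 2.2, -3.9] [-0.1, 0.0, 1.4]
[-38.7, 3.1, -3.9] [-0.1, 0.0, 1.4]
[-38.6, 4.0, -3.9] [-0.1, 0.0, 1.4]
[-38.5, 5.0, -4.0] [-0.1, 0.0, 1.4]
[-38.3, 5.9, -4.0] [-0.1, 0.0, 1.4]
[-38.2, 6.8, -4.0] [-0.1, 0.0, 1.4]
[-38.0, 7.7, -4.0] [-0.1, 0.0, 1.4]
[-37.8, 8.7, -4.0] [-0.1, 0.0, 1.4]
```

jog_arm --deltas '[[[-10, 0, -40, 0, 0, 0, 20], [-40, 0, -20, 0, 0, 1.4, 20], [-40, 0, 0, 0, 0, 1.4, 20], [-40, 1, 0, 0, 0, 1.4, 20], [-40, 2, 0, 0, 0, 1.4, 20]]]'

```text
clock: 5.2
eef_pos: [0.5679, 0.2093, 0.2608]
tool_rot: [0.677, 0.736, 0.003, 0.001]
ft_force: [0.7, -0.6, -2.3]
grip_width: 0.0303
```

jog_arm --deltas '[[[-40, 3, 0, 0, 0, 1.4, 20], [-40, 4, 0, 0, 0, 1.4, 20], [-40, 5, 0, 0, 0, 1.4, 20], [-38, 6, 0, 0, 0, 1.4, 20], [-38, 7, 0, 0, 0, 1.4, 20]]]'

```text
clock: 5.7
eef_pos: [0.5984, 0.0061, 0.2638]
tool_rot: [0.722, 0.692, 0.005, 0.002]
ft_force: [0.8, -0.1, -1.8]
grip_width: 0.0305
```

```bash
python3 -c "
from h import *
plan([.6055,-.0477,.20],-5.2,v=42)"
```

```text
at [0.5984 0.0061 0.2638] yaw -2.5 F [ 0.8 -0.1 -1.8] w 0.0305 t 5.7
[-26.8, 4.4, 31.8] [0.2, -0.1, 1.4]
[-26.7, 5.2, 31.9] [0.2, -0.1, 1.4]
```

jog_arm --deltas '[[[-27, 4.5, 0, 0.2, 0, 1.4, 20], [-27, 5, 10, 0.2, 0, 1.4, 20], [0, 0, 20, 0, 0, 0, 20], [0, 0, 20, 0, 0, 0, 20], [0, 0, 0, 0, 0, 0, 20]]]'

```text
clock: 6.2
eef_pos: [0.6047, -0.0585, 0.215]
tool_rot: [0.744, 0.669, 0.003, 0.0]
ft_force: [-0.1, -0.4, -2.9]
grip_width: 0.0304
```

```bash
python3 -c "
from h import *
plan([.6055,-.0477,.115],-5.2,v=25)"
```

```text
at [ 0.6047 -0.0585  0.215 ] yaw -6.1 F [-0.1 -0.4 -2.9] w 0.0304 t 6.2
[2.1, -0.2, 20.0] [0.0, -0.0, -0.2]
[2.1, -0.1, 20.0] [0.0, -0.0, -0.2]
[2.1, -0.1, 20.0] [0.0, -0.0, -0.2]
[2.1, -0.1, 20.0] [0.0, -0.0, -0.2]
[2.2, -0.1, 20.0] [0.0, -0.0, -0.2]
```

jog_arm --deltas '[[[3, 0, 18, 0, 0, -0.2, 20], [2, -1, 18, 0, 0, -0.2, 20], [2, -1, 18, 0, 0, -0.2, 20], [2, -1, 18, 0, 0, -0.2, 20], [0, 0, 0, 0, 0, 0, 20]]]'

```text
clock: 6.7
eef_pos: [0.6047, -0.0479, 0.1476]
tool_rot: [0.738, 0.674, 0.005, 0.003]
ft_force: [-0.3, 0.4, -2.3]
grip_width: 0.0307
```

```bash
python3 -c "
from h import *
plan([.6055,-.0477,.10],-5.2,v=7)
o=[cv2.cvtColor(camera(c),cv2.COLOR_RGB2BGR) for c in('side','top')]
a=cv2.resize(o[0][130:280,190:350],(400,375),interpolation=2);b=cv2.resize(o[1][80:230,250:410],(400,375),interpolation=2)
cv2.imwrite('pics/n1.png',np.hstack([a,b]))"
```

```text
at [ 0.6047 -0.0479  0.1476] yaw -5.2 F [-0.3  0.4 -2.3] w 0.0307 t 6.7
[0.0, 0.0, 6.8] [0.1, -0.0, 0.0]
[0.0, 0.0, 6.8] [0.1, -0.0, 0.0]
[0.0, 0.1, 6.8] [0.1, -0.0, 0.0]
[0.0, 0.1, 6.8] [0.1, -0.0, 0.0]
[0.0, 0.1, 6.8] [0.1, -0.0, 0.0]
[0.0, 0.1, 6.8] [0.1, -0.0, 0.0]
[0.0, 0.1, 6.8] [0.1, -0.0, 0.0]
```

View pics/n1.png

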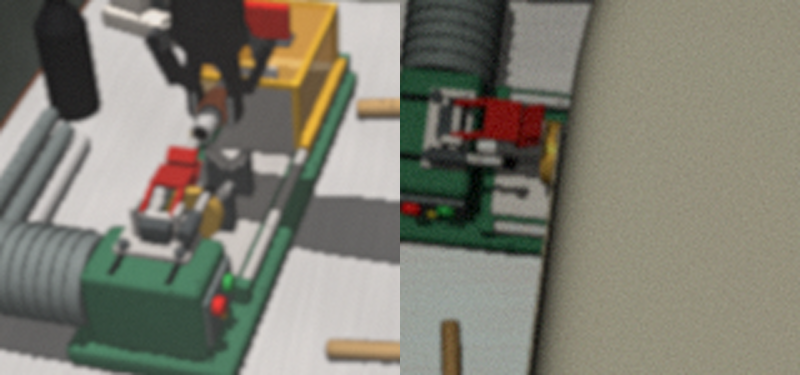

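```bash
python3 -c "
from h import *
def m(q,z):
    p=[.6055,-.0477];a=-.0912;return [p[0]+np.cos(a)*0-np.sin(a)*q,p[1]+np.cos(a)*q,z]
for q,z in((.05,.1657),(.04,.07),(.04,.094),(.07,.0856)):
    print(q,z,(proj('side',m(q,z))-[190,130])*2.5)"
```

```text
0.05 0.1657 [198.23968338 133.14481789]
0.04 0.07 [209.55392288 201.73085238]
0.04 0.094 [207.59460753 183.86128602]
0.07 0.0856 [199.12592326 207.43899685]
```

jog_arm --deltas '[[[0, 0, 9, 0, 0, 0, 20], [0, 0, 9, 0, 0, 0, 20], [0, 0, 9, 0, 0, 0, 20], [0, 0, 9, 0, 0, 0, 20], [0, 0, 0, 0, 0, 0, 20]]]'

```text
clock: 7.3
eef_pos: [0.6102, -0.0486, 0.1161]
tool_rot: [0.739, 0.674, 0.009, 0.007]
ft_force: [0.2, -0.2, -2.7]
grip_width: 0.0305
```

```bash
python3 -c "
from h import *
plan([.6055,-.0477,.068],-5.2,v=7)
o=cv2.cvtColor(camera('side'),cv2.COLOR_RGB2BGR)
cv2.imwrite('pics/n2.png',cv2.resize(o[150:240,220:320],(600,540),interpolation=2))"
```

```text
at [ 0.6102 -0.0486  0.1161] yaw -5.2 F [ 0.2 -0.2 -2.7] w 0.0305 t 7.3
[0.0, -0.8, 6.9] [0.2, -0.0, -0.0]
[0.0, -0.8, 6.9] [0.2, -0.0, -0.0]
[0.0, -0.8, 6.9] [0.2, -0.0, -0.0]
[0.1, -0.8, 6.9] [0.2, -0.0, -0.0]
[0.1, -0.8, 6.9] [0.2, -0.0, -0.0]
[0.1, -0.7, 6.9] [0.2, -0.0, -0.0]
[0.1, -0.7, 6.9] [0.2, -0.0, -0.0]
```

View pics/n2.png

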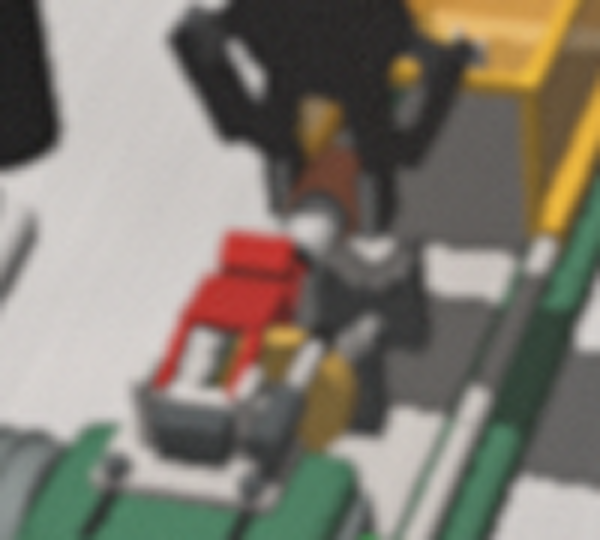

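```bash
python3 - <<'E'
from h import *
def m(x,y,z,p=(.6055,-.0477,-.0912)):
    c,s=np.cos(p[2]),np.sin(p[2]);return [p[0]+c*x-s*y,p[1]+s*x+c*y,z]
outs=[]
for c,(u,v) in (("side",(225,140)),("top",(310,100))):
    im=cv2.imread(f"pics/{c}0.png")[v:v+100,u:u+80];im=cv2.resize(im,None,fx=5,fy=5,interpolation=2)
    for y in(.0325,-.0325):
        for yy in(y-.0075,y+.0075):
            q=np.array([(proj(c,m(x,yy,z))-[u,v])*5 for x,z in((-.025,.094),(0,.07),(.025,.094))])
            cv2.polylines(im,[q.astype(int)],0,(255,0,255) if y>0 else (255,255,0),1)
    outs.append(im)
cv2.imwrite("pics/ov.png",np.hstack(outs))
E
```

```text
(no output)
```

View pics/ov.png

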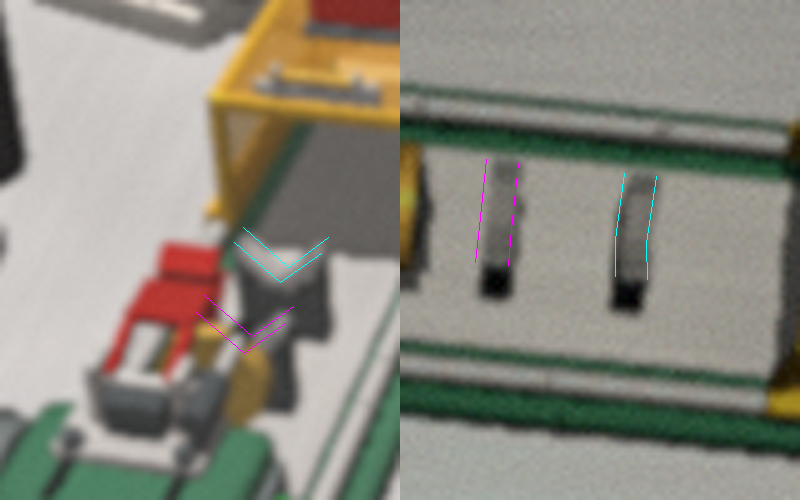

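The outlines predicted from the fit match both saddles to within 2–3 mm. I'll lower the tube and correct the drift as it goes.

jog_arm --deltas '[[[0, -3, 6, 0.5, 0, 0, 20], [0, -2.5, 7, 0.5, 0, 0, 20], [0, -2, 7, 0.4, 0, 0, 20], [0, -1, 7, 0.3, 0, 0, 20], [0, 0, 0, 0, 0, 0, 20]]]'

```text
clock: 7.85
eef_pos: [0.6019, -0.0478, 0.0875]
tool_rot: [0.739, 0.674, -0.001, -0.004]
ft_force: [-0.0, 0.7, -2.5]
grip_width: 0.0303
```

```bash
python3 -c "
from h import *
plan([.6045,-.049,.068],-5.2,v=5)"
```

```text
at [ 0.6019 -0.0478  0.0875] yaw -5.2 F [-0.   0.7 -2.5] w 0.0303 t 7.85
[-0.2, 0.7, 4.9] [-0.1, -0.1, -0.0]
[-0.2, 0.7, 4.9] [-0.1, -0.1, -0.0]
[-0.2, 0.7, 4.9] [-0.1, -0.1, -0.0]
[-0.2, 0.7, 4.9] [-0.1, -0.1, -0.0]
```

jog_arm --deltas '[[[0, 0.5, 5, -0.1, -0.1, 0, 20], [0, 0, 5, -0.1, -0.1, 0, 20], [0, 0, 4, 0, 0, 0, 20], [0, 0, 3, 0, 0, 0, 20], [0, 0, 0, 0, 0, 0, 20]]]'

```text
clock: 8.35
eef_pos: [0.6051, -0.0479, 0.0711]
tool_rot: [0.739, 0.674, 0.001, 0.001]
ft_force: [1.4, -0.3, -2.4]
grip_width: 0.0303
```

```bash
python3 -c "
from h import *
plan([.6045,-.049,.068],-5.2,v=5)"
```

```text
at [ 0.6051 -0.0479  0.0711] yaw -5.2 F [ 1.4 -0.3 -2.4] w 0.0303 t 8.35
[-1.1, -0.5, 3.1] [0.1, -0.0, -0.0]
```

jog_arm --deltas '[[[-1, -1, 1.5, 0, 0, 0, 20], [0, 0, 1.5, 0, 0, 0, 20], [0, 0, 1.5, 0, 0, 0, 20], [0, 0, 0, 0, 0, 0, 20]]]'

```text
clock: 8.75
eef_pos: [0.6068, -0.0486, 0.069]
tool_rot: [0.739, 0.674, 0.004, 0.003]
ft_force: [1.0, 0.5, 0.2]
grip_width: 0.0304
```

Force z went from -2.4 to about 0, so the saddles are carrying the tube. I'll release it and rise.

jog_arm --deltas '[[[0, 0, 0.5, 0, 0, 0, 20], [0, -1, 0, 0.4, 0, 0, 36], [0, 0, 0, 0, 0, 0, 46], [0, 0, 0, 0, 0, 0, 50], [0, 0, 0, 0, 0, 0, 50]]]'

```text
clock: 9.25
eef_pos: [0.6038, -0.0488, 0.0671]
tool_rot: [0.739, 0.674, -0.001, -0.001]
ft_force: [0.3, 0.1, 0.1]
grip_width: 0.0502
```

jog_arm --deltas '[[[0, 0, -8, 0, 0, 0, 50], [0, 1, -20, 0, 0, 0, 50], [0, 1, -35, 0, 0, 0, 50], [0, 1, -45, 0, 0, 0, 50], [0, 1, -45, 0, 0, 0, 50]]]'

```text
clock: 9.75
eef_pos: [0.6017, -0.0489, 0.2167]
tool_rot: [0.739, 0.674, -0.008, -0.009]
ft_force: [0.7, -0.4, 0.2]
grip_width: 0.0501
```

```bash
python3 - <<'E'
from h import *
o=cv2.cvtColor(camera('side'),cv2.COLOR_RGB2BGR)
cv2.imwrite('pics/n3.png',cv2.resize(o[130:230,230:340],(550,500),interpolation=2))
p=(.6045,-.049,-.0912);c,s=np.cos(p[2]),np.sin(p[2])
# behind the grip: grip y .03-.2314, back face -.007, finger half 11 mm, 15 mm gap
yy=.03-.2314-.007-.011-.015
q=[p[0]-s*yy,p[1]+c*yy];print("pre",q, "tube end proj",[((proj('side',[p[0]-s*y,p[1]+c*y,.0856])-[230,130])*5).round() for y in(.05,-.05)])
plan([*q,.23],-5.2)
E
```

```text
pre [np.float64(0.5831523417190998), np.float64(-0.2824258715008298)] tube end proj [array([213., 390.]), array([269., 284.])]
at [ 0.6057 -0.0492  0.2261] yaw -5.2 F [ 2.5 -0.   6.1] w 0.05 t 9.8
[-39.0, -0.2, -0.6] [-0.1, 0.0, -0.0]
[-39.0, -0.2, -0.6] [-0.1, 0.0, -0.0]
[-39.0, -0.2, -0.6] [-0.1, 0.0, -0.0]
[-39.0, -0.2, -0.6] [-0.1, 0.0, -0.0]
[-39.0, -0.2, -0.6] [-0.1, 0.0, -0.0]
[-39.0, -0.2, -0.6] [-0.1, 0.0, -0.0]
```

View pics/n3.png

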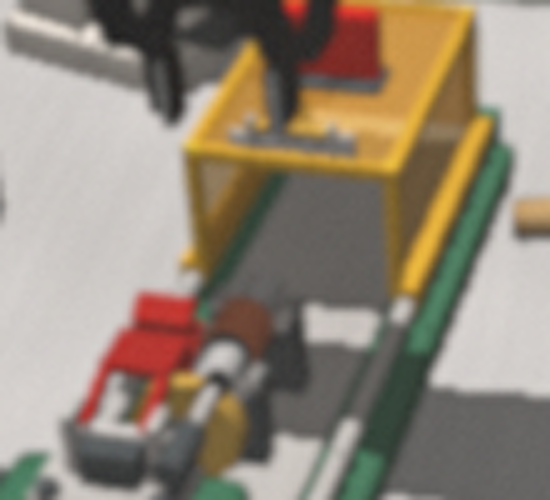

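The tube lies level in the saddles, with its sleeve at about (245,330) between them. Next I'll go over the grip and behind it with closed fingers.

jog_arm --deltas '[[[-20, 0, -25, 0, 0, 0, 0], [-42, 0, 0, 0, 0, 0, 0], [-42, 0, 0, 0, 0, 0, 0], [-42, 0, 0, 0, 0, 0, 0], [-42, 0, 0, 0, 0, 0, 0]]]'

```text
clock: 10.3
eef_pos: [0.5926, -0.2359, 0.2614]
tool_rot: [0.734, 0.679, 0.001, 0.002]
ft_force: [0.3, 0.5, 0.0]
grip_width: 0.0005
```

jog_arm --deltas '[[[-42, 0, 0, 0, 0, 0, 0], [-12, 0, 0, 0, 0, 0, 0], [0, 0, 0, 0, 0, 0, 0]]]'

```text
clock: 10.6
eef_pos: [0.5861, -0.2975, 0.262]
tool_rot: [0.737, 0.676, 0.001, 0.003]
ft_force: [0.3, 0.5, -0.4]
grip_width: -0.0002
```

```bash
python3 - <<'E'
from h import *
plan([.5832,-.2824,.20],-5.2,v=25)
o=cv2.cvtColor(camera('side'),cv2.COLOR_RGB2BGR)
cv2.imwrite('pics/p1.png',cv2.resize(o[70:190,230:370],(700,600),interpolation=2))
E
```

```text
at [ 0.5861 -0.2975  0.262 ] yaw -4.9 F [ 0.3  0.5 -0.4] w -0.0002 t 10.6
[5.0, -1.5, 20.7] [0.1, 0.0, 0.1]
[5.0, -1.5, 20.7] [0.1, 0.0, 0.1]
[5.0, -1.4, 20.7] [0.1, 0.0, 0.1]
```

View pics/p1.png

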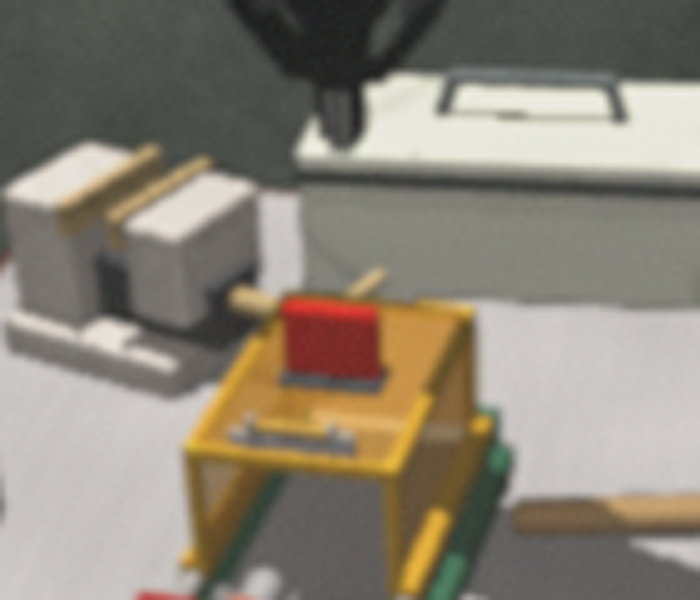

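The closed fingers are in line with the grip and behind it. I'll lower them to 0.152 m.

jog_arm --deltas '[[[0, -1.5, 25, 0, 0, 0, 0], [0, -2, 25, 0, 0, 0, 0], [0, -2, 25, 0, 0, 0, 0], [0, -2, 25, 0, 0, 0, 0], [0, 0, 0, 0, 0, 0, 0]]]'

```text
clock: 11.15
eef_pos: [0.5818, -0.2871, 0.1617]
tool_rot: [0.733, 0.68, 0.003, 0.004]
ft_force: [-0.7, -0.4, -0.6]
grip_width: -0.0001
```

```bash
python3 - <<'E'
from h import *
plan([.5827,-.287,.152],-5.2,v=25)
E
```

```text
at [ 0.5818 -0.2871  0.1617] yaw -4.3 F [-0.7 -0.4 -0.6] w -0.0001 t 11.15
[0.2, 0.8, 9.7] [0.5, 0.0, 0.9]
```

jog_arm --deltas '[[[0, 0, 4, 0.3, 0, 0.5, 0], [3, 0, 4, 0.2, 0, 0.4, 0], [4, 0, 0, 0, 0, 0, 0], [4, 0, 0, 0, 0, 0, 0], [4, 0, 0, 0, 0, 0, 0]]]'

```text
clock: 11.65
eef_pos: [0.5868, -0.2687, 0.1588]
tool_rot: [0.737, 0.676, 0.001, 0.003]
ft_force: [-0.2, 0.1, 0.6]
grip_width: 0.0003
```

jog_arm --deltas '[[[4, 0, 0, 0, 0, 0, 0], [4, 0, 0, 0, 0, 0, 0], [4, 0, 0, 0, 0, 0, 0], [4, 0, 0, 0, 0, 0, 0], [4, 0, 0, 0, 0, 0, 0]]]'

```text
clock: 12.15
eef_pos: [0.5891, -0.2486, 0.16]
tool_rot: [0.738, 0.675, 0.001, 0.005]
ft_force: [0.1, -1.2, 0.4]
grip_width: 0.0002
```

```bash
cat >> h.py <<'E'
def my():
    o=get_obs();d=np.array(o["eef_pos"])[:2]-[.6045,-.049];a=-.0912
    print("machine xy of tcp",np.round(1000*np.array([np.cos(a)*d[0]+np.sin(a)*d[1],-np.sin(a)*d[0]+np.cos(a)*d[1]]),1),"z",round(o["eef_pos"][2]*1000,1),"F",np.round(o["ft_force"],1),"vel",np.abs(o["joint_vel"]).max().round(3))
E
python3 - <<'E'
from h import *
my();y=.1
plan([.6045+.0912*y*0,-.049,.153],-5.2,v=8)
E
```

```text
machine xy of tcp [   2.9 -200.2] z 160.0 F [ 0.1 -1.2  0.4] vel 0.064
at [ 0.5891 -0.2486  0.16  ] yaw -5.1 F [ 0.1 -1.2  0.4] w 0.0002 t 12.15
[7.7, -0.1, 0.2] [0.0, 0.0, 0.0]
[7.7, -0.1, 0.2] [0.0, 0.0, 0.0]
[7.7, -0.1, 0.2] [0.0, 0.0, 0.0]
[7.7, -0.1, 0.2] [0.0, 0.0, 0.0]
[7.7, -0.1, 0.2] [0.0, 0.0, 0.0]
[7.7, -0.1, 0.2] [0.0, 0.0, 0.0]
[7.7, -0.1, 0.2] [0.0, 0.0, 0.0]
[7.7, -0.1, 0.2] [0.0, 0.0, 0.0]
[7.7, -0.1, 0.2] [0.0, 0.0, 0.0]
[7.7, -0.1, 0.2] [0.0, 0.0, 0.0]
[7.7, -0.1, 0.2] [0.0, 0.0, 0.0]
[7.7, -0.1, 0.2] [0.0, 0.0, 0.0]
[7.7, -0.1, 0.2] [0.0, 0.0, 0.0]
[7.7, -0.1, 0.2] [0.0, 0.0, 0.0]
[7.7, -0.1, 0.2] [0.0, 0.0, 0.0]
[7.7, -0.1, 0.3] [0.0, 0.0, 0.0]
[7.7, -0.1, 0.3] [0.0, 0.0, 0.0]
[7.7, -0.1, 0.3] [0.0, 0.0, 0.0]
[7.7, -0.1, 0.3] [0.0, 0.0, 0.0]
[7.7, -0.1, 0.3] [0.0, 0.0, 0.0]
[7.7, -0.1, 0.3] [0.0, 0.0, 0.0]
[7.7, -0.1, 0.3] [0.0, 0.0, 0.0]
[7.7, -0.1, 0.3] [0.0, 0.0, 0.0]
[7.7, -0.1, 0.3] [0.0, 0.0, 0.0]
[7.7, -0.1, 0.3] [0.0, 0.0, 0.0]
[7.7, -0.1, 0.3] [0.0, 0.0, 0.0]
```

jog_arm --deltas '[[[7, 0, 0.5, 0, 0, 0, 0], [8, 0, 0.5, 0, 0, 0, 0], [8, 0, 0.5, 0, 0, 0, 0], [8, 0, 0.5, 0, 0, 0, 0], [8, 0, 0.5, 0, 0, 0, 0]]]'

```text
clock: 12.65
eef_pos: [0.5934, -0.2076, 0.1585]
tool_rot: [0.738, 0.675, 0.001, 0.007]
ft_force: [0.3, -2.3, 1.3]
grip_width: 0.0
```

jog_arm --deltas '[[[8, 0, 0.5, 0, 0, 0, 0], [8, 0, 0.5, 0, 0, 0, 0], [8, 0, 0.5, 0, 0, 0, 0], [8, 0, 0.5, 0, 0, 0, 0], [8, 0, 0.5, 0, 0, 0, 0]]]'

```text
clock: 13.15
eef_pos: [0.5975, -0.1636, 0.1557]
tool_rot: [0.738, 0.675, 0.002, 0.007]
ft_force: [0.1, -1.6, 1.0]
grip_width: 0.0003
```

jog_arm --deltas '[[[8, 0, 0.5, 0, 0, 0, 0], [8, 0, 0.5, 0, 0, 0, 0], [8, 0, 0.5, 0, 0, 0, 0], [8, 0, 0.5, 0, 0, 0, 0], [8, 0, 0.5, 0, 0, 0, 0]]]'

```text
clock: 13.65
eef_pos: [0.6013, -0.1202, 0.1526]
tool_rot: [0.738, 0.675, 0.001, 0.007]
ft_force: [0.7, -1.6, 0.8]
grip_width: 0.0001
```

```bash
python3 -c "
from h import *
my();plan([.6045,-.049,.155],-5.2,v=50)"
```

```text
machine xy of tcp [  3.3 -71.2] z 152.6 F [ 0.7 -1.6  0.8] vel 0.143
at [ 0.6013 -0.1202  0.1526] yaw -5.1 F [ 0.7 -1.6  0.8] w 0.0001 t 13.65
[35.6, -1.5, -1.5] [0.3, 0.2, 0.1]
[35.6, -1.6, -1.3] [0.3, 0.2, 0.1]
```

jog_arm --deltas '[[[8, 0, 0, 0, 0, 0, 0], [8, 0, 0, 0, 0, 0, 0], [7, 0, 0, 0, 0, 0, 0], [5, 0, 0, 0, 0, 0, 0], [3, 0, 0, 0, 0, 0, 0]]]'

```text
clock: 14.15
eef_pos: [0.6044, -0.0854, 0.1521]
tool_rot: [0.737, 0.675, 0.002, 0.007]
ft_force: [0.4, -0.9, 0.5]
grip_width: 0.0001
```

jog_arm --deltas '[[[3, 0, 0, 0, 0, 0, 0], [3, 0, 0, 0, 0, 0, 0], [3, 0, 0, 0, 0, 0, 0], [3, 0, 0, 0, 0, 0, 0]]]'

```text
clock: 14.55
eef_pos: [0.6054, -0.0728, 0.1519]
tool_rot: [0.738, 0.675, 0.001, 0.006]
ft_force: [0.3, -0.9, 1.5]
grip_width: 0.0001
```

```bash
python3 -c "
from h import *
my()"
```

```text
machine xy of tcp [  3.1 -23.6] z 151.9 F [ 0.3 -0.9  1.5] vel 0.053
```

jog_arm --deltas '[[[2, 0, 0, 0, 0, 0, 0], [2, 0, 0, 0, 0, 0, 0], [2, 0, 0, 0, 0, 0, 0], [2, 0, 0, 0, 0, 0, 0]]]'

```text
clock: 14.95
eef_pos: [0.6061, -0.0642, 0.1518]
tool_rot: [0.738, 0.675, 0.001, 0.006]
ft_force: [-0.1, -1.8, 0.4]
grip_width: 0.0
```

jog_arm --deltas '[[[2, 0, 0, 0, 0, 0, 0], [2, 0, 0, 0, 0, 0, 0], [2, 0, 0, 0, 0, 0, 0]]]'

```text
clock: 15.25
eef_pos: [0.6067, -0.058, 0.1518]
tool_rot: [0.738, 0.675, 0.001, 0.007]
ft_force: [0.3, -3.8, 1.0]
grip_width: 0.0002
```

jog_arm --deltas '[[[2, 0, 0, 0, 0, 0, 0], [2, 0, 0, 0, 0, 0, 0]]]'

```text
clock: 15.45
eef_pos: [0.607, -0.0558, 0.1518]
tool_rot: [0.738, 0.674, -0.0, 0.008]
ft_force: [-1.1, -5.0, 0.8]
grip_width: -0.0
```

jog_arm --deltas '[[[2, 0, 0, 0, 0, 0, 0], [2, 0, 0, 0, 0, 0, 0]]]'

```text
clock: 15.65
eef_pos: [0.6071, -0.0539, 0.1519]
tool_rot: [0.739, 0.674, -0.002, 0.009]
ft_force: [-0.2, -6.3, 0.9]
grip_width: -0.0001
```

jog_arm --deltas '[[[3, 0, 0, 0, 0, 0, 0], [3, 0, 0, 0, 0, 0, 0]]]'

```text
clock: 15.85
eef_pos: [0.6073, -0.051, 0.1519]
tool_rot: [0.74, 0.673, -0.004, 0.011]
ft_force: [-0.4, -6.6, 1.5]
grip_width: -0.0001
```

jog_arm --deltas '[[[3.5, 0, 0, 0, 0, 0, 0], [3.5, 0, 0, 0, 0, 0, 0]]]'

```text
clock: 16.05
eef_pos: [0.6075, -0.0491, 0.1521]
tool_rot: [0.741, 0.671, -0.008, 0.015]
ft_force: [-1.0, -11.4, 1.3]
grip_width: 0.0001
```

jog_arm --deltas '[[[3.5, 0, 0, 0, 0, 0, 0]]]'

```text
clock: 16.15
eef_pos: [0.6075, -0.049, 0.1522]
tool_rot: [0.742, 0.67, -0.01, 0.017]
ft_force: [-1.5, -11.8, 1.8]
grip_width: -0.0001
```

jog_arm --deltas '[[[4, 0, 0, 0, 0, 0, 0]]]'

```text
clock: 16.25
eef_pos: [0.6075, -0.0487, 0.1522]
tool_rot: [0.743, 0.669, -0.013, 0.019]
ft_force: [-1.5, -12.4, 2.3]
grip_width: 0.0
```

```bash
python3 -c "
from h import *
my();plan([.6045,-.049,.155],-5.2,v=50)"
```

```text
machine xy of tcp [2.9 0.6] z 152.2 F [ -1.5 -12.4   2.3] vel 0.072
at [ 0.6075 -0.0487  0.1522] yaw -6.0 F [ -1.5 -12.4   2.3] w 0.0 t 16.25
[-0.8, -2.9, -2.8] [0.7, 2.6, -0.8]
```

jog_arm --deltas '[[[4, 0, 0, 0.2, 0.7, -0.2, 0]]]'

```text
clock: 16.35
eef_pos: [0.6074, -0.0482, 0.1522]
tool_rot: [0.743, 0.669, -0.012, 0.016]
ft_force: [-0.7, -11.4, 0.8]
grip_width: -0.0004
```

jog_arm --deltas '[[[4.5, 0, 0, 0.2, 0.8, -0.2, 0]]]'

```text
clock: 16.45
eef_pos: [0.6074, -0.0475, 0.1521]
tool_rot: [0.743, 0.67, -0.011, 0.013]
ft_force: [-0.2, -12.6, 1.0]
grip_width: -0.0004
```

jog_arm --deltas '[[[5, 0, 0, 0.2, 0.8, -0.2, 0]]]'

```text
clock: 16.55
eef_pos: [0.6074, -0.0459, 0.152]
tool_rot: [0.742, 0.67, -0.009, 0.008]
ft_force: [-0.2, -10.1, 0.6]
grip_width: 0.0
```

jog_arm --deltas '[[[5, 0, 0, 0.2, 0.8, -0.2, 0]]]'

```text
clock: 16.65
eef_pos: [0.6076, -0.0434, 0.1518]
tool_rot: [0.742, 0.67, -0.006, 0.003]
ft_force: [-0.0, -7.8, 0.4]
grip_width: 0.0
```

The force has peaked at about 12.6 N and is falling, so I'll continue gently.

jog_arm --deltas '[[[3.5, 0, 0, 0, 0.3, 0, 0]]]'

```text
clock: 16.75
eef_pos: [0.6077, -0.0415, 0.1517]
tool_rot: [0.743, 0.67, -0.005, 0.002]
ft_force: [0.2, -5.1, 0.5]
grip_width: 0.0002
```

jog_arm --deltas '[[[2, 0, 0, 0, 0, 0, 0]]]'

```text
clock: 16.85
eef_pos: [0.6078, -0.0395, 0.1517]
tool_rot: [0.743, 0.669, -0.005, 0.002]
ft_force: [-0.3, -0.3, 0.2]
grip_width: 0.0
```

jog_arm --deltas '[[[1.5, 0, 0, 0, 0, 0, 0]]]'

```text
clock: 16.95
eef_pos: [0.6077, -0.0384, 0.1515]
tool_rot: [0.743, 0.669, -0.005, 0.002]
ft_force: [-1.1, -6.7, 0.6]
grip_width: 0.0
```

jog_arm --deltas '[[[1, 0, 0, 0, 0, 0, 0], [0, 0, 0, 0, 0, 0, 0]]]'

```text
clock: 17.15
eef_pos: [0.6077, -0.0385, 0.1516]
tool_rot: [0.743, 0.669, -0.007, 0.003]
ft_force: [-0.7, -4.0, 0.1]
grip_width: -0.0
```

That is the rigid stop. I'll back off slowly and check that the guard stays.

jog_arm --deltas '[[[-2, 0, 0, 0, 0, 0, 0], [-3, 0, 0, 0, 0, 0, 0], [-8, 0, 0, 0, 0, 0, 0], [-10, 0, 0, 0, 0, 0, 0], [0, 0, -20, 0, 0, 0, 0]]]'

```text
clock: 17.65
eef_pos: [0.6026, -0.0591, 0.1681]
tool_rot: [0.742, 0.671, -0.008, -0.002]
ft_force: [-0.8, -0.1, 0.3]
grip_width: 0.0003
```

jog_arm --deltas '[[[0, 0, -30, 0, 0, 0, 0], [-30, 0, -30, 0, 0, 0, 0], [-45, 0, -20, 0, 0, 0, 0], [-45, 0, 0, 0, 0, 0, 0], [-45, 0, 0, 0, 0, 0, 0]]]'

```text
clock: 18.15
eef_pos: [0.5883, -0.2241, 0.2548]
tool_rot: [0.738, 0.674, -0.006, -0.001]
ft_force: [0.1, 0.9, -1.0]
grip_width: -0.0002
```

```bash
python3 -c "
from h import *
my()
o=[cv2.cvtColor(camera(c),cv2.COLOR_RGB2BGR) for c in('side','top')]
a=cv2.resize(o[0][130:290,190:350],(400,400),interpolation=2);b=cv2.resize(o[1][70:230,240:400],(400,400),interpolation=2)
cv2.imwrite('pics/e.png',np.hstack([a,b]))"
```

```text
machine xy of tcp [  -0.2 -175.8] z 254.8 F [ 0.1  0.9 -1. ] vel 0.728
```

View pics/e.png

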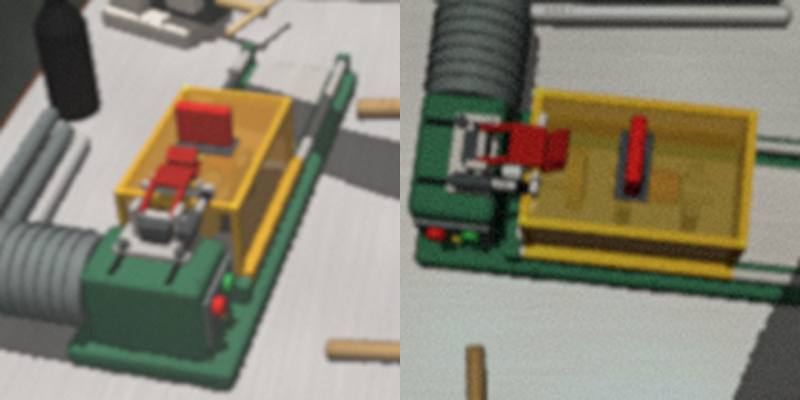

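The guard is shut over the tube, and the roller is hidden under the pawl at about (545,150) in the top crop. I'll check numerically that it stays put, then hand in.

jog_arm --deltas '[[[0, 0, 0, 0, 0, 0, 0], [0, 0, 0, 0, 0, 0, 0], [0, 0, 0, 0, 0, 0, 0], [0, 0, 0, 0, 0, 0, 0], [0, 0, 0, 0, 0, 0, 0]]]'

```text
clock: 18.75
eef_pos: [0.5867, -0.2275, 0.2533]
tool_rot: [0.741, 0.672, -0.006, -0.002]
ft_force: [0.6, -0.2, 0.5]
grip_width: 0.0002
```

```bash
python3 -c "
from h import *
p=(.6045,-.049,-.0912)
for g in(-.02,-.001):
    y=g+.03;print(g,proj('top',[p[0]+.0912*y,p[1]+y,.185]),'seen ~334.8,132')
f=cv2.cvtColor(camera('top'),cv2.COLOR_RGB2BGR)[70:230,240:400]
e=cv2.resize(cv2.imread('pics/e.png')[:,400:],(160,160),interpolation=cv2.INTER_AREA)
s=cv2.phaseCorrelate(np.float32(cv2.cvtColor(e,6))[30:110,50:145],np.float32(cv2.cvtColor(f,6))[30:110,50:145]);print('shift px',s)
my();print(job_done())"
```

```text
-0.02 [342.24842828 130.70662245] seen ~334.8,132
-0.001 [333.18491209 129.81657574] seen ~334.8,132
shift px ((-0.008459933989605872, -0.08229328099054811), 1.0611529059708118)
machine xy of tcp [  -1.5 -179.2] z 253.3 F [ 0.7  0.2 -0.8] vel 0.005
the job is handed in; nothing more can be done
None
```

The sleeved tube is in the machine's V-saddles with its sleeve between them, and the guard is shut and latched. I handed the job in at about 19 s; no verdict is reported.

- **Tube:** the saddles took its weight at the expected height. After release, the side picture showed it lying level with the sleeve between the saddles. I did not measure its exact position in the machine after release. My predicted saddle outlines matched the pictures to within 2–3 mm.
- **Guard:** I pushed it with closed fingers behind the grip. The push peaked at about 12.6 N, fell to about 0 as the latch clicked, then met the rigid stop at about 7 N. These readings are from the end of each move, so short peaks between them were not seen.
- **Latch:** after I let go, the guard shifted under 0.1 pixel over about 0.6 s. Its grip was within about 2 pixels of the predicted latched place and 7 pixels from where it would be if it had sprung back. The latch's holding force itself could not be measured.
- **Everything else:** the fingers met nothing unexpected. I did not re-measure the plain tubes or the hammer, brush, wrench and square at the end.
- **Disagreement:** the arm drifted up to 11 mm sideways on fast descents. I corrected this before the fingers touched anything.

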